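# Clamp a voucher bundle in the hand screw press

## Task

Load the loose flat bundle lying by itself near the front edge of the desk into the small green screw press for strapping: slide it lengthwise between the side guides, flat on the bed under the raised platen, until its far end is home against the back stop. Then turn the black knob clockwise so that the screw goes down, and once the platen touches the bundle give it about a quarter of a turn more so that the yellow spring holds the bundle tight, and let go. Leave the other things on the desk where they are.

Things in the scene. Friction and masses are not known exactly. Their poses are not given: they have to be found in the camera images.
- bundle: Two strapped packs of vouchers banded into one flat loose block, 66 mm wide (its x) x 156 mm long (its y) x 24 mm thick (solid; the loose wrapping shows up to 4 mm wider), 0.11 to 0.22 kg. Origin at the centre of its underside, z up. It lies flat on the desk, with its long side within 45 degrees of the world's y. Either end may go in first.
- press: Green hand screw press fixed to the desk, base 150 mm wide. Origin on the desk (z = 0) below the screw axis; x is the loading direction (away from the robot), y its left, z up. Bed: flat, top 16 mm above the desk, from x = -45 to +100 mm. Two round columns 18 mm thick at x = 0, y = +-60 mm carry a crosshead 36 mm deep (x), 152 mm wide, 98 to 122 mm above the desk, with a brass nut up to 130 mm.
- press_home (a point): Point on the bed top where the origin of a bundle lies that is home and centred: press frame (2, 0, 16) mm, axes as the press's. The bundle then sticks out 31 mm in front of the bed.
- press_stop (a point): Middle of the back stop's face on the bed: press frame (80, 0, 16) mm. The aluminium stop is 76 mm wide and reaches 41 mm above the desk.
- press_guides (a point): Point on the bed midway between the front ends of the two aluminium side guides: press frame (-36, 0, 16) mm. Guide tops are 27 mm above the desk. Inner faces at y = +-39 mm from x = -4 to +80 mm; in front of that they flare outward to y = +-49 mm at x = -36 mm.
- platen_face (a point): Centre of the rubber underside of the steel platen (66 x 68 mm) under the crosshead. 50 mm above the desk at knob 0 (34 mm above the bed), lower by 3.82 mm per rad of knob until it meets the bundle.
- knob_grip (a point): Point on the vertical screw axis at mid-height of the black star knob on top of the press: 40 mm diameter, 25 mm high (12.5 mm above and below this point), to be gripped anywhere round it. 174.5 mm above the desk at knob 0; it sinks with the screw and turns with the knob.
- press_knob (a joint): Turn of the knob in rad, 0 (screw fully up) to 5.8, growing clockwise seen from above. Each rad lowers knob, screw and spring cup by 3.82 mm (24 mm a turn). Starts at 0.15 to 0.95, stays where it is left; takes 0.16 N m, up to 0.12 N m more as the spring loads. With the bundle in the press the platen touches it at about 2.55 rad.
- press_platen (a joint): How far the yellow spring between screw and platen is pressed together, in m: 0 while the platen hangs free, about 0.006 after a quarter of a turn past touching, 0.012 when the spring is solid. 2.2 N per mm, with 3 N at the start.
- calculator: Calculator lying on the desk at the right; to be left alone.
- display: Small customer display on a foot, in front of the note counter at the right; to be left alone.
- usb_stick: Small green memory stick, 18 x 54 x 9 mm, on the desk to the left of the press; to be left alone.

How it is judged:
On the way:
1. the bundle lies in the press, flat on the bed and home against the back stop, with the platen still off it (x of bundle in the frame of press between -0.006 and 0.01 m and y of bundle in the frame of press between -0.01 and 0.01 m and z of bundle in the frame of press below 0.02 m and angle between the y axis of bundle and the x axis of press, either way round below 0.1 rad and value of joint press_platen below 0.001 m), for 0.2 s.
At the end, for the whole second after the job is handed in: The bundle lies flat on the bed, within 8 mm of the back stop, within 10 mm of the middle and 0.1 rad of straight, and the platen holds it with the spring pressed together by 3 to 9.5 mm (about a quarter of a turn past touching) and more than 6 N; all at rest (x of bundle in the frame of press between -0.006 and 0.01 m and y of bundle in the frame of press between -0.01 and 0.01 m and z of bundle in the frame of press below 0.02 m and angle between the y axis of bundle and the x axis of press, either way round below 0.1 rad and contact force between press_platen and bundle above 6 N and value of joint press_platen between 0.003 and 0.0095 m and linear speed of bundle below 0.01 m/s).
It fails at once if another thing on the desk is moved by more than 30 mm (distance of any of calculator, display, usb_stick from where it was at the start of the episode above 0.03 m).
It also fails if it takes over 62 s, if anything falls off the work surface, if the arm or the gripper's body presses on something with over 40 N, if the wrist force passes 120 N, or if a joint passes its speed limit or range.

## Robot

A 6-joint arm with a two-finger parallel gripper is mounted at the origin on a cart in front of the work surface, level with it; the furniture and walls round the work are solid. World frame = base frame: x ahead of the robot, y to its left, z up, the work surface at z = 0. Lengths are in m, angles in rad, forces in N, time in s.
With the tool pointing down it reaches from about 0.35 to 0.875 m from the base axis. Payload 4.2 kg.
Tool frame: the origin (TCP) lies at the very end of the fingers, on their centre line; the grasp point (between the pads) lies 19 mm behind it; z points along the fingers, y is the line along which they close (so a half turn about z gives the same grasp; the last joint's range is limited). The gripper opens to 87 mm and grips with 3 to 60 N. Pads are 19 mm wide; open, the fingers measure 117 mm over their backs; the gripper's body (75 mm by 190 mm) begins 51 mm behind the grasp point.
Start: joints at [-0.909, 0.385, 0.008, 0, -1.194, -0.259], TCP at [0.245, -0.575, 0.195] pointing down, gripper open.
Joint ranges: [-3.14, 3.14], [-1.21, 2.06], [-1.07, 1.41], [-3.16, 2.05], [-2.99, -0.16], [-3.1, 3.1]. Speed limits (rad/s): [2.79, 2.79, 3.14, 3.14, 3.14, 3.14].

## Interface

Orientations are given as a rotation vector (axis times angle).
In Python, from bench import get_state, snapshot, camera_params, workorder, masks_of, landmark_of gives the robot as it stands.
- The arm moves only by the tool servo_tool, never from a script. Its argument "increments" is text: rows parted by semicolons, each of 4 numbers parted by spaces: the shift along the tool's x, y, z in m, then the turn about the tool's z in rad. In form: tx ty tz twist; .... A call has 1 to 5 rows; each row shifts and turns the commanded pose from where the row before left it, along the tool's axes as they then stand; what a row does not reach is not made up. A row lasts 1/10 s, in which the tool goes at most 50 mm and 8.59 degrees, less where a joint would pass 70% of its speed; a pose out of reach is approached as far as the arm can. A call is refused whole if a number of a shift passes 0.05 or a number of a turn 0.15, either way. A call with a gripper value outside its range is refused whole. "hand" is the finger opening in m, from 0 to 0.087, set as the call begins (left out, the last holds). The fingers move at their own pace and stop on an object; "newtons" is the grip in N (left out, the last holds). Time passes only in rows, so rows that do not move let the fingers close. It gives the time, the measured TCP pose, the force, the opening and the grip force at its end, in the units of the state.
- get_state(): the state, without advancing time (a new reading comes with each control period).
- snapshot(name): name is "scene" or "top" or "wrist"; returns (picture, depth): 384x512x3 uint8, red, green, blue; 384x512 float32, m along the optical axis (not along the pixel's ray), 0 where there is no reading.
- camera_params(name): a dict with "fx", "fy", "cx", "cy" (pixels), "R" (3x3) and "t" (3): a world point X has camera coordinates R X + t. Camera axes: x right, y down, z forward; pixel columns grow to the right and rows downward; lengths in m; the calibration is good to about 2 mm. A picture is of the moment at which its call begins: read the wrist's pose just before it. camera_params takes no time and is no camera call; for the wrist camera it gives the pose at the moment of the call.
- workorder.finish_job(): hands the job in; it is judged then, once.
Trained networks look in the newest picture that a camera, given by its name, has taken for a name from the list of things; names that differ only in an ending like _2 or _b are one class to them, and where a whole thing is asked for, a point or a joint stands for the part that bears it (a point fixed in the world has none). Each returns a list of dicts, best first, with "conf" (0 to 1); they miss things now and then, are a little off and sometimes report something else, mostly with a low value. They report only what shows in the picture. A call takes as long as a camera call.
- masks_of(camera, label): "region" (384x512 bool, what is visible of it) and "bbox" ([left, top, width, height] in pixels, round what is visible of it).
- landmark_of(camera, label): "uv" ([column, row] in pixels: a listed point, or the origin of a listed thing).
The state is a dict: "time_s": time; "q": joint angles; "joint_velocities": joint speeds; "joint_efforts": joint torques, N m; "tcp_pos": TCP position; "tool_rot": TCP orientation; "ft_force": force on the tool from outside, world axes, zero at the start; "moment": the same for the moment, N m; "width": opening from 0.0 (shut) to 1.0 (fully open); "gripper_force": force on a finger pad.
Only numpy, scipy, OpenCV 4.12 (cv2) and the standard library are available. Lean on these libraries where they do the work, as an engineer would, in place of code of your own. Each camera call takes 0.05 s, during which the arm holds its last target. There are 200 camera calls.

## Working session

There is one attempt and no reset: what is moved stays moved. The work goes in short steps, Python scripts to look and compute and a tool call to move; the robot and the scene stay as the last step left them, time stands still between calls to the robot, and variables do not carry over. Pictures are saved under pics/ and viewed, at most 10 in all, crops included, and the job is handed in when it is done.

Besides the shell and the picture viewer there is one more tool, called after "Emit:" by a JSON object that holds its "method" and its "body". servo_tool: Moves the arm, as the interface text tells. Its arguments: {"type":"object","properties":{"increments":{"type":"string"},"hand":{"type":"number"},"newtons":{"type":"number"}},"required":["increments"]}

```bash
mkdir -p pics
cat > h.py <<'E'
import numpy as np, cv2
from bench import *
def unproj(cam,uv,d):
    p=camera_params(cam); c=np.array([(uv[0]-p['cx'])/p['fx']*d,(uv[1]-p['cy'])/p['fy']*d,d])
    return np.array(p['R']).T@(c-np.array(p['t']))
def on_z(cam,uv,z):
    p=camera_params(cam);R=np.array(p['R']);o=-R.T@np.array(p['t'])
    r=R.T@np.array([(uv[0]-p['cx'])/p['fx'],(uv[1]-p['cy'])/p['fy'],1]); return o+r*(z-o[2])/r[2]
def cloud(cam,mask,depth):
    p=camera_params(cam);v,u=np.nonzero(mask&(depth>0));d=depth[v,u]
    c=np.stack([(u-p['cx'])/p['fx']*d,(v-p['cy'])/p['fy']*d,d],1); return (c-np.array(p['t']))@np.array(p['R'])
def rect(P):
    (c,s,a)=cv2.minAreaRect((P[:,:2]*1000).astype(np.float32)); return np.round(c,1),np.round(s,1),round(a,1)
E
python3 - <<'E'
from h import *
np.set_printoptions(precision=4,suppress=True)
s=get_state();print(s)
for cam in ['scene','top']:
    im,d=snapshot(cam);cv2.imwrite(f'pics/{cam}0.png',im[:,:,::-1])
    np.save(cam+'d.npy',d)
    for l in ['bundle','press','usb_stick','display','calculator']:
        for m in masks_of(cam,l)[:2]:
            P=cloud(cam,m['region'],d); zm=np.median(P[:,2])
            print(cam,l,round(m['conf'],2),m['bbox'],len(P),P.min(0),P.max(0),'med',np.median(P,0), rect(P[abs(P[:,2]-np.percentile(P[:,2],70))<.006]))
    for l in ['press_home','press_stop','press_guides','platen_face','knob_grip','bundle','press']:
        for m in landmark_of(cam,l)[:2]:
            z=dict(press_home=.016,press_stop=.016,press_guides=.016,platen_face=.048,knob_grip=.172).get(l,0)
            print(cam,l,round(m['conf'],2),m['uv'],on_z(cam,m['uv'],z))
E
```

```text
{'time_s': 0.0, 'q': array([-0.9094,  0.3855,  0.0067, -0.0005, -1.194 , -0.2586]), 'joint_velocities': array([ 0.0004, -0.0002, -0.    , -0.0006, -0.001 ,  0.0003]), 'joint_efforts': array([  0.0003, -39.0663,  18.7398,   4.2197,   0.011 ,  -0.0002]), 'tcp_pos': array([ 0.2448, -0.5744,  0.1939]), 'tool_rot': array([ 0.628 , -3.0777, -0.0032]), 'ft_force': array([ 0.3737, -0.6117, -0.5703]), 'moment': array([ 0.01  ,  0.0547, -0.0339]), 'gripper_force': 0.0, 'width': 1.0025365745089463}
scene bundle 0.89 [254.9, 229.7, 56.1, 33.1] 1227 [ 0.3551  0.0986 -0.0032] [0.4833 0.269  0.0289] med [0.4166 0.1912 0.0226] (array([420.6, 186.2]), array([153.2,  69.2]), 60.6)
scene usb_stick 0.6 [190.8, 320.4, 18.4, 7.1] 135 [ 0.4322  0.481  -0.0035] [0.4661 0.5281 0.0133] med [0.447  0.5054 0.0083] (array([445.9, 503.7]), array([50.1, 17.5]), 63.6)
scene display 0.92 [295.6, 161.9, 35.8, 37.6] 667 [ 0.4463 -0.1255 -0.0027] [ 0.5163 -0.0209  0.0965] med [ 0.4651 -0.0576  0.0479] (array([466.7, -72.7]), array([104.2,  18.2]), 79.6)
scene calculator 0.87 [308.0, 152.2, 37.9, 28.8] 386 [ 0.4409 -0.2
[... 1619 characters left out ...]
] (array([467.4, -71.5]), array([100.4,  13.7]), 80.6)
top calculator 0.74 [356.1, 183.3, 25.7, 38.6] 826 [ 0.4435 -0.4521 -0.7378] [ 0.6029 -0.1427  0.019 ] med [ 0.5019 -0.1808  0.0112] (array([ 502.4, -181.7]), array([ 69.4, 117.3]), 84.7)
top press_home 0.92 [191.4, 177.8] [0.5853 0.3586 0.016 ]
top press_stop 0.57 [176.2, 159.1] [0.6445 0.4051 0.016 ]
top press_guides 0.63 [199.4, 190.5] [0.5455 0.3343 0.016 ]
top platen_face 0.61 [191.5, 177.8] [0.5804 0.353  0.048 ]
top knob_grip 0.6 [183.6, 168.2] [0.5881 0.3539 0.172 ]
top knob_grip 0.48 [334.9, 210.2] [ 0.4665 -0.0473  0.172 ]
top bundle 0.59 [250.6, 230.2] [0.4212 0.1804 0.    ]
top press 0.83 [194.0, 179.9] [0.5809 0.3531 0.    ]
```

```bash
python3 -c "
import cv2,numpy as np
a=cv2.imread('pics/scene0.png');b=cv2.imread('pics/top0.png')
cv2.imwrite('pics/a.png',cv2.resize(np.vstack([a,b]),(800,1200))[:600]);cv2.imwrite('pics/b.png',cv2.resize(b,(800,600)))"
```

```text
(no output)
```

View pics/a.png

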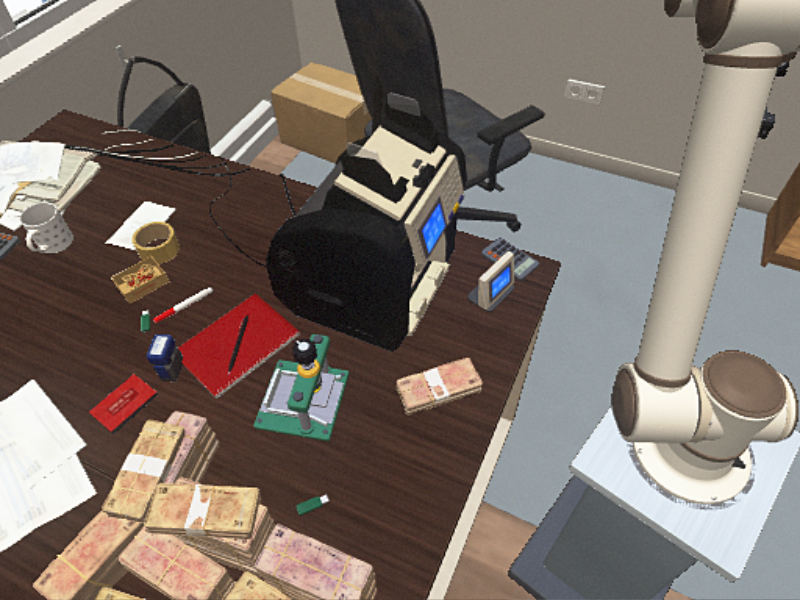

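View pics/b.png

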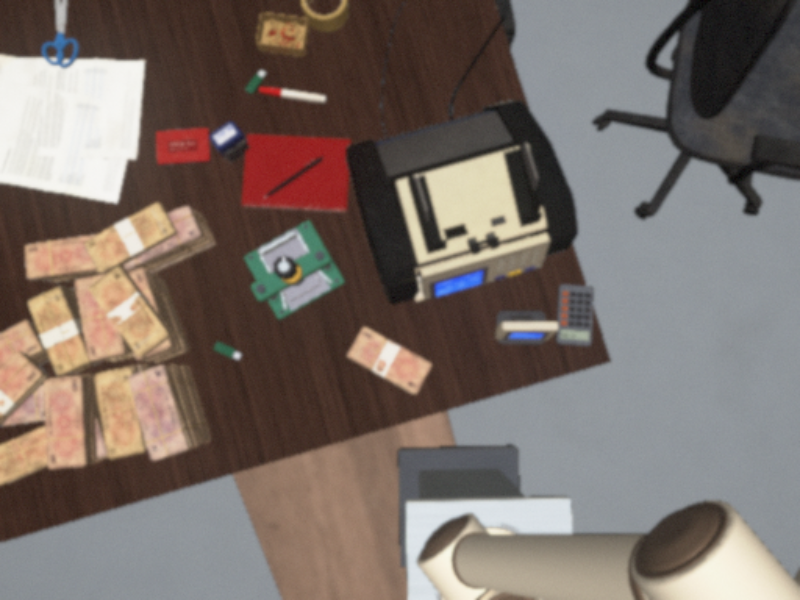

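Scene picture (400×300 halves scaled): the bundle lies alone at about (440,385), the press is at (300,390) and the memory stick at (312,503). Top picture: bundle (390,360), press (293,268). The networks agree with this. The press is at about (0.580, 0.356) with yaw 30°, and the bundle is at (0.4215, 0.186) with its long axis at 60°. I'll grip the bundle near its front end, at (0.390, 0.131).

```bash
cat >> h.py <<'E'
from scipy.spatial.transform import Rotation as Ro
def pose(s=None):
    s=s or get_state();R=Ro.from_rotvec(s['tool_rot']).as_matrix()
    return np.array(s['tcp_pos']),np.degrees(np.arctan2(R[1,1],R[0,1]))
def plan(*tg,vmax=.04,start=None):
    """targets (x,y,z,heading deg of tool y); prints rows"""
    p,h=start or pose()
    for t in tg:
        d=np.array(t[:3])-p; dh=(t[3]-h)
        n=int(max(1,np.ceil(np.linalg.norm(d)/vmax),np.ceil(abs(np.radians(dh))/.14)))
        out=[]
        for i in range(n):
            a=np.radians(h+dh*i/n); y=np.array([np.cos(a),np.sin(a),0]);z=np.array([0,0,-1.]);x=np.cross(y,z)
            out.append('%.4f %.4f %.4f %.4f'%(x@d/n,y@d/n,z@d/n,-np.radians(dh/n)))
        print(n,'|'.join(out).replace('|','; ')); p=np.array(t[:3]);h=t[3]
E
python3 - <<'E'
from h import *
print(pose()); plan((.36,-.25,.19,113),(.39,.131,.12,150))
E
```

```text
(array([ 0.24498631, -0.57492546,  0.19494596]), np.float64(113.07966854385558))
9 -0.0259 0.0282 0.0005 0.0002; -0.0259 0.0282 0.0005 0.0002; -0.0259 0.0282 0.0005 0.0002; -0.0259 0.0282 0.0005 0.0002; -0.0259 0.0282 0.0005 0.0002; -0.0259 0.0282 0.0005 0.0002; -0.0259 0.0282 0.0005 0.0002; -0.0259 0.0282 0.0005 0.0002; -0.0259 0.0282 0.0005 0.0002
10 -0.0176 0.0339 0.0070 -0.0646; -0.0198 0.0327 0.0070 -0.0646; -0.0219 0.0313 0.0070 -0.0646; -0.0238 0.0299 0.0070 -0.0646; -0.0257 0.0283 0.0070 -0.0646; -0.0275 0.0265 0.0070 -0.0646; -0.0291 0.0247 0.0070 -0.0646; -0.0307 0.0228 0.0070 -0.0646; -0.0321 0.0208 0.0070 -0.0646; -0.0334 0.0186 0.0070 -0.0646
```

Emit:
{"method": "servo_tool", "body": {"increments": "-0.026 0.028 0 0; -0.026 0.028 0 0; -0.026 0.028 0 0; -0.026 0.028 0 0; -0.026 0.028 0 0", "hand": 0.087}}

```text
time_s: 1.8
tcp_pos: [0.31, -0.3939, 0.1951]
tool_rot: [-0.628, 3.078, -0.001]
ft_force: [0.8, 0.0, 0.5]
width: 0.998
gripper_force: 0.0
```

Emit:
{"method": "servo_tool", "body": {"increments": "-0.026 0.028 0 0; -0.026 0.028 0 0; -0.026 0.028 0 0; -0.026 0.028 0 0; -0.018 0.034 0.006 -0.065"}}

```text
time_s: 2.3
tcp_pos: [0.3665, -0.212, 0.1898]
tool_rot: [-0.73, 3.053, -0.003]
ft_force: [-0.3, 0.7, 0.2]
width: 0.995
gripper_force: 0.0
```

Emit:
{"method": "servo_tool", "body": {"increments": "-0.02 0.033 0.006 -0.065; -0.022 0.031 0.006 -0.065; -0.024 0.03 0.006 -0.065; -0.026 0.028 0.006 -0.065; -0.028 0.027 0.006 -0.065"}}

```text
time_s: 2.8
tcp_pos: [0.3801, -0.02, 0.1592]
tool_rot: [-1.216, 2.895, -0.0]
ft_force: [0.8, 0.1, -0.3]
width: 0.998
gripper_force: 0.0
```

Emit:
{"method": "servo_tool", "body": {"increments": "-0.029 0.025 0.006 -0.065; -0.031 0.023 0.006 -0.065; -0.032 0.021 0.006 -0.065; -0.033 0.019 0.006 -0.065; 0 0 0 0"}}

```text
time_s: 3.3
tcp_pos: [0.3911, 0.1348, 0.1348]
tool_rot: [-1.586, 2.711, -0.0]
ft_force: [-0.8, -1.0, 0.6]
width: 1.001
gripper_force: 0.0
```

Run:
```python
from h import *
np.set_printoptions(precision=4,suppress=True)
print(pose(),get_state()['q'])
im,d=snapshot('wrist');cv2.imwrite('pics/w1.png',im[:,:,::-1])
for m in masks_of('wrist','bundle')[:1]:
    P=cloud('wrist',m['region'],d); P=P[abs(P[:,2]-.024)<.007];print(m['conf'],m['bbox'],len(P),rect(P))
for m in masks_of('wrist','press')[:1]:
    P=cloud('wrist',m['region'],d);print(m['conf'],P.min(0),P.max(0))
    Q=P[abs(P[:,2]-.12)<.008]
    if len(Q)>20:print(rect(Q))
plan((.39,.131,.04,150),(.39,.131,.004,150))
```

```text
(array([0.3911, 0.1348, 0.1348]), np.float64(150.65608810185003)) [ 0.7288  0.0799 -0.569   0.0003 -0.9209 -1.2411]
0.58 [222.2, 162.7, 62.4, 124.7] 4943 (array([420.3, 179.6]), array([151.8,  66.5]), 60.0)
3 0.0001 0.0000 0.0316 0.0019; 0.0001 0.0000 0.0316 0.0019; 0.0001 0.0000 0.0316 0.0019
1 0.0000 0.0000 0.0360 -0.0000
```

View pics/w1.png

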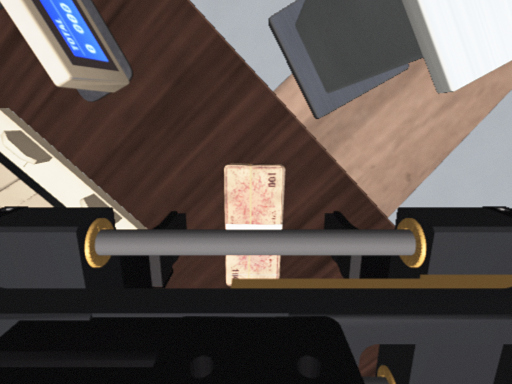

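The wrist picture shows the bundle at columns 225–284, centred between the fingers. Its near end is at row 163 and its far end is hidden under the gripper from row 287. This agrees with the earlier pose to within a few mm, so I descend and grip.

Emit:
{"method": "servo_tool", "body": {"increments": "0.003 0 0.03 0; 0.003 0 0.03 0.01; 0 -0.001 0.03 0; 0 0 0.02 0; 0 0 0.01 0"}}

```text
time_s: 3.95
tcp_pos: [0.3874, 0.1236, 0.0137]
tool_rot: [1.56, -2.724, 0.001]
ft_force: [-0.3, 1.2, 0.5]
width: 0.997
gripper_force: 0.0
```

Run:
```python
from h import *
print(pose(),get_state()['ft_force'])
im,d=snapshot('wrist');cv2.imwrite('pics/w2.png',im[:,:,::-1])
```

```text
(array([0.38735942, 0.123571  , 0.01366658]), np.float64(149.5870940442701)) [-0.31834859  1.19190677  0.51182923]
```

View pics/w2.png

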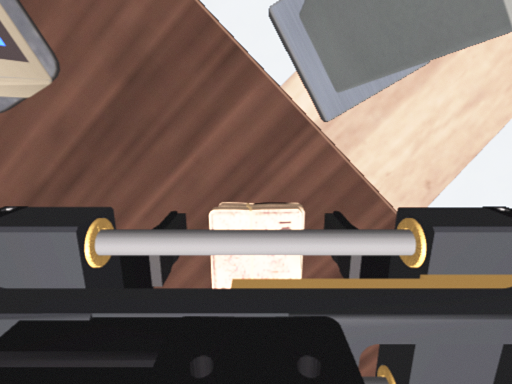

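The bundle sits centred between the fingers at columns 210–303, with its end at row 205. I shift 4 mm forward, go down to z≈4 mm and close.

Emit:
{"method": "servo_tool", "body": {"increments": "-0.004 0 0.004 0; 0 0 0.006 0; 0 0 0 0"}}

```text
time_s: 4.3
tcp_pos: [0.3903, 0.1289, 0.0049]
tool_rot: [-1.564, 2.725, 0.0]
ft_force: [-0.2, -0.5, 0.2]
width: 0.997
gripper_force: 0.0
```

Emit:
{"method": "servo_tool", "body": {"increments": "0 0 0 0; 0 0 0 0; 0 0 0 0; 0 0 0 0; 0 0 0 0", "hand": 0.05, "newtons": 45}}

```text
time_s: 4.8
tcp_pos: [0.3903, 0.1291, 0.0051]
tool_rot: [-1.565, 2.724, 0.0]
ft_force: [-0.4, 0.4, -0.2]
width: 0.643
gripper_force: 0.0
```

Emit:
{"method": "servo_tool", "body": {"increments": "0 0 -0.01 0; 0 0 -0.01 0; 0 0 -0.01 0; 0 0 -0.01 0; 0 0 0 0"}}

```text
time_s: 5.3
tcp_pos: [0.3911, 0.1298, 0.046]
tool_rot: [-1.564, 2.721, 0.001]
ft_force: [0.1, 0.2, -0.1]
width: 0.577
gripper_force: 0.0
```

Run:
```python
from h import *
np.set_printoptions(precision=4,suppress=True)
print(pose(),get_state()['ft_force'],get_state()['moment'])
for cam in ['scene','top']:
    im,d=snapshot(cam);cv2.imwrite(f'pics/{cam}1.png',im[:,:,::-1])
    for m in masks_of(cam,'bundle')[:1]:
        P=cloud(cam,m['region'],d);print(cam,m['conf'],len(P),P.min(0),P.max(0))
        # top points: height along long axis
        u=(P[:,:2]-pose()[0][:2])@np.array([.5,.866])
        for a in np.arange(-.02,.16,.02):
            q=P[(u>=a)&(u<a+.02)]
            if len(q)>5:print(round(a,2),len(q),np.round(np.percentile(q[:,2],[50,80,95]),4))
    cv2.imwrite(f'pics/{cam}1c.png',cv2.resize(im[150:300,140:340,::-1],(800,600)))
```

```text
(array([0.3911, 0.1298, 0.046 ]), np.float64(149.7674664302411)) [ 0.0841  0.1525 -0.1082] [0.0603 0.0528 0.009 ]
scene 0.77 1172 [ 0.333   0.1085 -0.0044] [0.4894 0.268  0.1508]
-0.02 46 [0.0222 0.0238 0.0252]
0.0 161 [0.0226 0.0247 0.0269]
0.02 166 [0.0224 0.0246 0.0271]
0.04 152 [0.0231 0.0251 0.0262]
0.06 147 [0.0232 0.0251 0.0268]
0.08 152 [0.0227 0.0249 0.0268]
0.1 161 [0.0227 0.0245 0.0264]
0.12 160 [0.0226 0.024  0.0257]
0.14 27 [0.0146 0.0206 0.0223]
top 0.55 686 [ 0.3919  0.1543 -0.004 ] [0.4877 0.2602 0.4263]
0.04 90 [0.0239 0.0266 0.3873]
0.06 150 [0.0237 0.0256 0.0272]
0.08 144 [0.023  0.0254 0.0268]
0.1 147 [0.0229 0.0248 0.0269]
0.12 146 [0.0221 0.0243 0.0264]
0.14 9 [0.0195 0.0206 0.0244]
```

View pics/scene1c.png

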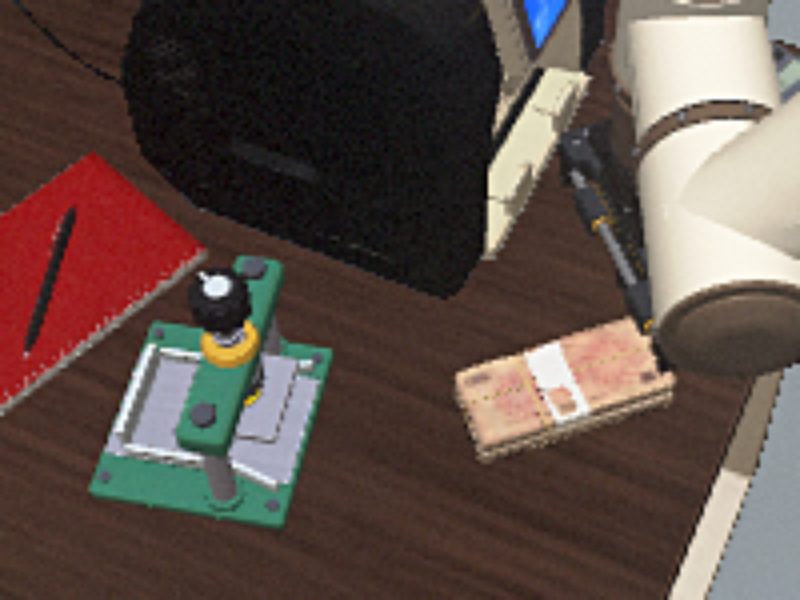

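The opening went to 50 mm with no grip force, and the bundle stayed on the desk (crop: bundle (565,390), gripper to its right). I check with the wrist camera and re-measure where the bundle is.

Run:
```python
from h import *
np.set_printoptions(precision=4,suppress=True)
for cam in ['scene','wrist']:
    im,d=snapshot(cam)
    for m in masks_of(cam,'bundle')[:1]:
        P=cloud(cam,m['region'],d);P=P[abs(P[:,2]-.024)<.006];r=rect(P);print(cam,m['conf'],m['bbox'],len(P),r)
        u=(P[:,:2]-pose()[0][:2])@np.array([.5,.866]);v=(P[:,:2]-pose()[0][:2])@np.array([-.866,.5]);print(np.percentile(u,[1,99]),np.percentile(v,[2,98]))
# gripper pixels low in the wrist view
P=cloud('wrist',d>0,d);t=pose()[0]
F=P[(P[:,2]>t[2]-.005)&(P[:,2]<t[2]+.05)];u=(F[:,:2]-t[:2])@np.array([.5,.866]);v=(F[:,:2]-t[:2])@np.array([-.866,.5])
k=(abs(u)<.05)&(abs(v)<.08);print(k.sum(),[np.percentile(a[k],[1,25,50,75,99]) for a in (u,v,F[:,2])] if k.sum() else '')
cv2.imwrite('pics/w3.png',im[:,:,::-1]);print(get_state()['width'])
```

```text
scene 0.91 [254.9, 231.8, 53.3, 31.1] 970 (array([422.3, 188.3]), array([148.1,  68.7]), 60.5)
[-0.0034  0.1405] [-0.0303  0.0344]
wrist 0.6 [212.4, 185.8, 88.7, 94.6] 4926 (array([402.9, 151.4]), array([78.9, 66.8]), 60.0)
[-0.0128  0.0644] [-0.0317  0.031 ]
569 [array([-0.0132, -0.0126, -0.0114, -0.011 ,  0.0063]), array([-0.0339, -0.0287,  0.0245,  0.0283,  0.0333]), array([0.0717, 0.0777, 0.0832, 0.0893, 0.0943])]
0.5753314688726523
```

View pics/w3.png

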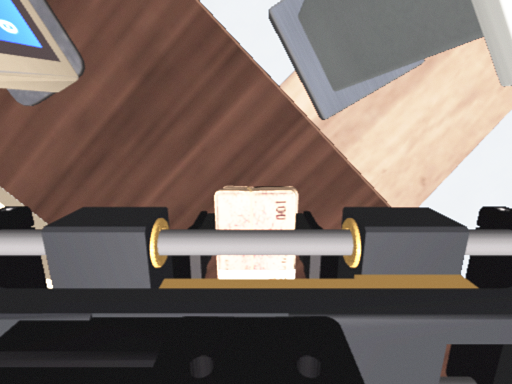

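The wrist picture shows the bundle still straight between the fingers (columns 215–298, end at row 188), and it hasn't moved. I try again, a little lower and further forward, and read the opening as it closes.

Emit:
{"method": "servo_tool", "body": {"increments": "-0.003 0 0 0; -0.003 0 0 0; 0 0 0 0; 0 0 0 0; 0 0 0.01 0", "hand": 0.087}}

```text
time_s: 6.2
tcp_pos: [0.3942, 0.135, 0.0355]
tool_rot: [-1.564, 2.721, 0.001]
ft_force: [0.5, 0.9, -0.4]
width: 0.939
gripper_force: 0.0
```

Emit:
{"method": "servo_tool", "body": {"increments": "0 0 0.01 0; 0 0 0.015 0; 0 0 0.008 0; 0 0 0 0; 0 0 0 0"}}

```text
time_s: 6.7
tcp_pos: [0.3933, 0.1342, 0.0018]
tool_rot: [1.565, -2.724, 0.0]
ft_force: [-0.2, 0.2, 0.3]
width: 0.995
gripper_force: 0.0
```

Emit:
{"method": "servo_tool", "body": {"increments": "0 0 0 0; 0 0 0 0", "hand": 0.05, "newtons": 45}}

```text
time_s: 6.9
tcp_pos: [0.3937, 0.1346, 0.0024]
tool_rot: [-1.564, 2.723, 0.0]
ft_force: [0.1, 0.4, 0.3]
width: 0.893
gripper_force: 0.0
```

Emit:
{"method": "servo_tool", "body": {"increments": "0 0 0 0; 0 0 0 0"}}

```text
time_s: 7.1
tcp_pos: [0.3934, 0.1344, 0.0022]
tool_rot: [-1.564, 2.724, 0.0]
ft_force: [0.6, -0.2, -0.2]
width: 0.72
gripper_force: 0.0
```

Emit:
{"method": "servo_tool", "body": {"increments": "0 0 0 0; 0 0 0 0; 0 0 0 0; 0 0 0 0"}}

```text
time_s: 7.5
tcp_pos: [0.3933, 0.1343, 0.0019]
tool_rot: [1.565, -2.724, 0.0]
ft_force: [-0.4, -0.4, 0.8]
width: 0.577
gripper_force: 0.0
```

Run:
```python
from h import *
im,d=snapshot('wrist');cv2.imwrite('pics/w4.png',im[:,:,::-1])
s=get_state();print(pose(),s['width'],s['gripper_force'],s['q'])
```

```text
(array([0.39328733, 0.13425158, 0.00192181]), np.float64(149.74840709752274)) 0.5770244891236046 0.0 [ 7.23657087e-01  3.04934763e-01 -7.33631762e-01  3.07843802e-06
 -5.32315272e-01 -1.25164964e+00]
```

View pics/w4.png

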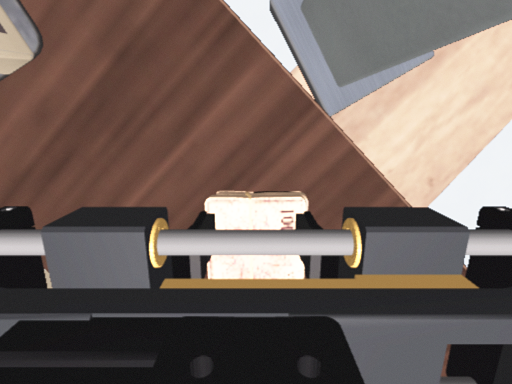

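The fingers appear to overlap the bundle's sides (columns 213 and 297) with no force. I use the wrist depth to measure where the fingers really are relative to the bundle.

Run:
```python
from h import *
np.set_printoptions(precision=1,suppress=True,linewidth=160)
im,d=snapshot('wrist')
p=camera_params('wrist');R=np.array(p['R']);print('cam rel tcp (world, mm)',1e3*(-R.T@np.array(p['t'])-pose()[0]),'axis',R[2]*100)
t=pose()[0]
for r in (185,195,200,205,212,218,222,260,270,276):
    o=[]
    for c in range(180,336,6):
        if d[r,c]==0:o.append('--');continue
        X=unproj('wrist',(c,r),d[r,c])-[t[0],t[1],0];o.append('%d/%d/%d'%(1e3*X[:2]@[.5,.866],1e3*X[:2]@[-.866,.5],1e3*X[2]))
    print(r,' '.join(o))
cv2.imwrite('pics/w5.png',cv2.resize(im[180:300,180:340,::-1],(800,600),interpolation=cv2.INTER_NEAREST))
```

```text
cam rel tcp (world, mm) [-34.  -58.1 189.3] axis [ 12.3  20.9 -97. ]
185 -22/-54/0 -22/-49/-1 -22/-45/-1 -22/-41/0 -22/-36/0 -22/-32/0 -21/-28/-1 -22/-23/0 -22/-19/0 -22/-15/0 -22/-10/-1 -22/-6/0 -22/-2/0 -21/2/-1 -22/6/0 -22/10/0 -22/15/0 -22/19/0 -21/23/0 -21/28/-1 -22/32/0 -22/36/0 -21/41/0 -21/45/0 -22/49/0 -21/54/0
195 -14/-54/-1 -14/-50/-1 -15/-45/0 -15/-41/0 -14/-37/0 -18/-30/13 -19/-26/15 -19/-22/15 -19/-17/15 -19/-13/16 -18/-10/14 -18/-6/13 -18/-1/14 -19/2/15 -19/5/16 -19/9/16 -19/13/17 -19/18/15 -19/21/16 -19/25/15 -19/29/15 -14/37/0 -14/41/0 -14/46/-1 -14/49/0 -14/54/0
200 -10/-55/-1 -10/-50/-1 -11/-46/0 -10/-41/0 -11/-37/0 -18/-28/23 -17/-25/21 -17/-21/21 -17/-17/23 -17/-13/22 -17/-9/21 -17/-5/21 -17/-1/21 -17/1/21 -17/5/23 -17/9/21 -17/13/21 -17/17/23 -17/21/23 -17/25/22 -17/29/22 -14/35/10 -10/41/0 -10/45/0 -10/50/0 -10/54/0
205 -7/-55/0 -7/-50/0 -7/-46/0 -7/-41/0 -7/-37/0 -14/-29/21 -14/-25/22 -14/-21/22 -14/-17/21 -14/-13/23 -14/-9/22 -- -14/-1/22 -14/1/23 -14/5/23 -13/9/21 -14/13/22 -14/17/23 -14/21/22 -14/25/22 -14/29/22 -10/35/10 -6/41/0 -6/46/-1 -6/50/-1 -7/54/0
2
[... 743 characters left out ...]
 -5/-28/77 -5/-25/78 0/-25/68 23/-30/24 23/-26/24 24/-22/23 23/-18/24 24/-14/23 24/-10/23 24/-6/22 24/-2/22 25/1/22 24/5/23 24/10/22 24/14/22 24/18/23 24/22/23 24/26/24 24/30/22 -1/24/71 -5/26/78 -5/28/78 -9/29/85 -12/30/91
270 -9/-30/92 -4/-30/84 0/-29/77 0/-26/78 4/-25/69 31/-30/23 31/-26/23 32/-22/23 31/-18/23 32/-14/22 32/-10/23 -- 32/-2/22 32/1/22 31/5/23 32/10/22 32/14/23 32/18/22 32/22/22 33/26/21 32/30/23 4/25/70 0/26/78 0/29/77 -5/29/86 -10/29/94
276 -6/-30/92 -1/-30/84 2/-29/78 2/-26/78 8/-25/68 36/-31/24 36/-26/23 36/-22/23 36/-18/24 37/-14/22 37/-10/21 37/-6/21 37/-2/21 37/1/22 37/6/22 36/10/23 36/14/23 35/18/24 36/22/23 36/26/23 36/30/23 6/24/72 2/26/78 2/28/79 -2/29/86 -7/29/95
```

View pics/w5.png

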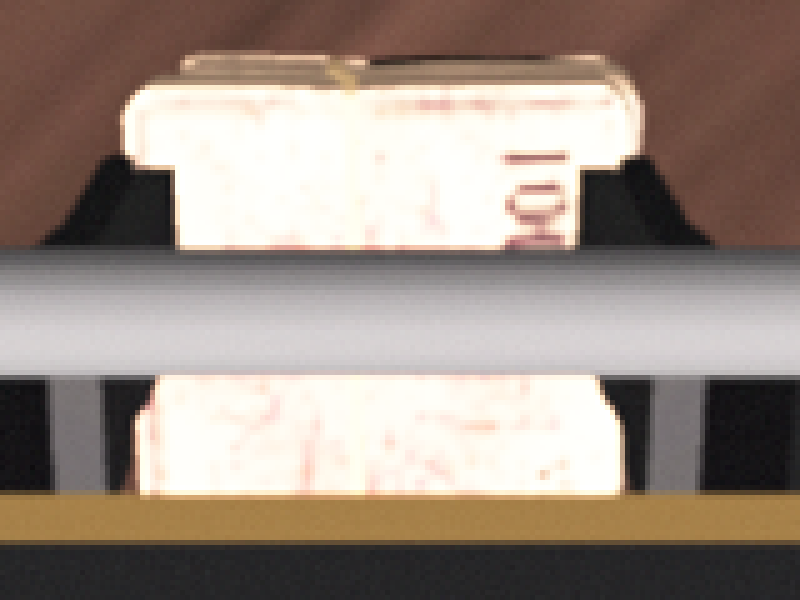

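The finger faces are at ±25 mm, inside the visible ±32 mm block, yet no force is felt. The ends may be just soft wrapping, so I close further here to find the solid.

Emit:
{"method": "servo_tool", "body": {"increments": "0 0 0 0; 0 0 0 0; 0 0 0 0", "hand": 0.02, "newtons": 20}}

```text
time_s: 7.9
tcp_pos: [0.3933, 0.1343, 0.0019]
tool_rot: [1.565, -2.724, 0.0]
ft_force: [0.3, 0.5, -0.5]
width: 0.384
gripper_force: 0.0
```

Emit:
{"method": "servo_tool", "body": {"increments": "0 0 0 0; 0 0 0 0; 0 0 0 0"}}

```text
time_s: 8.2
tcp_pos: [0.3933, 0.1343, 0.002]
tool_rot: [-1.565, 2.724, 0.0]
ft_force: [-0.0, 0.4, 0.1]
width: 0.24
gripper_force: 0.0
```

Run:
```python
from h import *
np.set_printoptions(precision=4,suppress=True)
s=get_state();print(s['width'],s['gripper_force'],s['ft_force'],s['moment'])
im,d=snapshot('top');np.save('t.npy',d)
for m in masks_of('top','bundle')[:1]:
    P=cloud('top',m['region'],d);P=P[abs(P[:,2]-.024)<.006];print(rect(P))
im,d=snapshot('wrist');cv2.imwrite('pics/w6.png',im[:,:,::-1])
for m in masks_of('wrist','bundle')[:1]:
    P=cloud('wrist',m['region'],d);P=P[abs(P[:,2]-.022)<.004];v=(P[:,:2]-pose()[0][:2]);print(len(P),np.percentile(v@[.5,.866],[1,99]),np.percentile(v@[-.866,.5],[1,99]))
```

```text
0.24049019801080868 0.0 [-0.0072  0.3725  0.077 ] [ 0.0697  0.0205 -0.0133]
(array([437.7, 212.8]), array([89. , 65.9]), 59.6)
3267 [-0.0196  0.0383] [-0.0298  0.0301]
```

The fingers pass right through the visible end with nothing felt. I raise them and probe gently from above to learn where the solid is.

Emit:
{"method": "servo_tool", "body": {"increments": "0 0 -0.02 0; 0 0 -0.02 0; 0 0 0 0; 0 0 0.008 0; 0 0 0 0"}}

```text
time_s: 8.9
tcp_pos: [0.3919, 0.1332, 0.0323]
tool_rot: [1.562, -2.721, 0.0]
ft_force: [-0.2, 0.4, -0.3]
width: 0.233
gripper_force: 0.0
```

Emit:
{"method": "servo_tool", "body": {"increments": "0 0 0.004 0; 0 0 0.003 0; 0 0 0.003 0; 0 0 0.002 0; 0 0 0 0"}}

```text
time_s: 9.4
tcp_pos: [0.3931, 0.1341, 0.0215]
tool_rot: [1.564, -2.723, 0.0]
ft_force: [0.3, 0.9, -0.0]
width: 0.234
gripper_force: 0.0
```

Emit:
{"method": "servo_tool", "body": {"increments": "0 0 0.002 0; 0 0 0.002 0; 0 0 0 0"}}

```text
time_s: 9.7
tcp_pos: [0.3932, 0.1341, 0.0178]
tool_rot: [1.565, -2.724, 0.0]
ft_force: [0.5, 1.7, -0.5]
width: 0.228
gripper_force: 0.0
```

In every wrist picture the fingers end at row 212. That puts their visible tips about 20 mm above the reported TCP, so the fingers have probably been passing over the bundle. I go on probing downward in small steps to find the contact.

Emit:
{"method": "servo_tool", "body": {"increments": "0 0 0.004 0; 0 0 0.004 0; 0 0 0.004 0; 0 0 0 0"}}

```text
time_s: 10.1
tcp_pos: [0.3928, 0.1339, 0.0053]
tool_rot: [1.564, -2.723, 0.0]
ft_force: [-0.4, -0.4, 0.4]
width: 0.225
gripper_force: 0.0
```

Emit:
{"method": "servo_tool", "body": {"increments": "0 0 0.002 0; 0 0 0.002 0; 0 0 0 0"}}

```text
time_s: 10.4
tcp_pos: [0.3932, 0.1342, 0.0017]
tool_rot: [1.564, -2.724, 0.0]
ft_force: [-0.1, 0.3, 0.7]
width: 0.233
gripper_force: 0.0
```

Emit:
{"method": "servo_tool", "body": {"increments": "0 0 0.002 0; 0 0 0 0"}}

```text
time_s: 10.6
tcp_pos: [0.3932, 0.1342, -0.0002]
tool_rot: [1.565, -2.724, 0.0]
ft_force: [0.3, -0.5, 0.8]
width: 0.227
gripper_force: 0.0
```

Emit:
{"method": "servo_tool", "body": {"increments": "0 0 0.002 0; 0 0 0 0"}}

```text
time_s: 10.8
tcp_pos: [0.3932, 0.1342, -0.0022]
tool_rot: [1.565, -2.724, 0.0]
ft_force: [0.9, -0.7, 0.3]
width: 0.227
gripper_force: 0.0
```

Emit:
{"method": "servo_tool", "body": {"increments": "0 0 0.002 0; 0 0 0 0"}}

```text
time_s: 11.0
tcp_pos: [0.3934, 0.1343, -0.0028]
tool_rot: [1.566, -2.723, 0.001]
ft_force: [-3.9, -0.9, 14.8]
width: 0.231
gripper_force: 7.6
```

Contact comes at a reported TCP z of −2.5 mm, on the bundle's 24 mm top, so the real fingertips are about 26 mm above the reported TCP. From here I treat tip z as reported z + 26 mm. I back off, open and regrasp with the TCP at about −21 mm.

Emit:
{"method": "servo_tool", "body": {"increments": "0 0 -0.01 0; 0 0 -0.01 0; 0.003 0 0 0; 0 0 0 0; 0 0 0 0", "hand": 0.087}}

```text
time_s: 11.5
tcp_pos: [0.3914, 0.1313, 0.0155]
tool_rot: [1.564, -2.724, 0.0]
ft_force: [0.1, 0.6, 0.3]
width: 0.592
gripper_force: 0.0
```

Emit:
{"method": "servo_tool", "body": {"increments": "0 0 0 0; 0 0 0 0; 0 0 0 0; 0 0 0 0; 0 0 0 0"}}

```text
time_s: 12.0
tcp_pos: [0.3918, 0.1317, 0.0159]
tool_rot: [1.565, -2.724, 0.0]
ft_force: [0.4, -0.6, -0.5]
width: 0.982
gripper_force: 0.0
```

Emit:
{"method": "servo_tool", "body": {"increments": "0 0 0.012 0; 0 0 0.01 0; 0 0 0 0"}}

```text
time_s: 12.3
tcp_pos: [0.391, 0.1311, -0.0069]
tool_rot: [1.563, -2.722, 0.001]
ft_force: [0.6, -0.4, 0.5]
width: 1.001
gripper_force: 0.0
```

Emit:
{"method": "servo_tool", "body": {"increments": "0 0 0.008 0; 0 0 0.006 0; 0 0 0 0"}}

```text
time_s: 12.6
tcp_pos: [0.3913, 0.1313, -0.0207]
tool_rot: [1.564, -2.723, 0.0]
ft_force: [1.1, 0.7, -0.5]
width: 0.998
gripper_force: 0.0
```

Emit:
{"method": "servo_tool", "body": {"increments": "0 0 0 0; 0 0 0 0; 0 0 0 0; 0 0 0 0; 0 0 0 0", "hand": 0.05, "newtons": 45}}

```text
time_s: 13.1
tcp_pos: [0.3918, 0.1317, -0.0199]
tool_rot: [-1.565, 2.724, 0.0]
ft_force: [-1.4, 0.3, 1.6]
width: 0.761
gripper_force: 45.0
```

Gripped at 66 mm with 45 N. I lift, then check the hang of the bundle and refine the press pose.

Emit:
{"method": "servo_tool", "body": {"increments": "0 0 -0.01 0; 0 0 -0.01 0; 0 0 -0.01 0; 0 0 -0.01 0; 0 0 0 0"}}

```text
time_s: 13.6
tcp_pos: [0.3923, 0.1321, 0.0207]
tool_rot: [-1.564, 2.722, 0.001]
ft_force: [0.5, 0.2, -1.2]
width: 0.76
gripper_force: 45.0
```

Run:
```python
from h import *
np.set_printoptions(precision=4,suppress=True)
s=get_state();t,hd=pose();print(t,hd,s['width'],s['gripper_force'],s['ft_force'],s['moment'])
for cam in ['scene','top']:
    im,d=snapshot(cam)
    for m in masks_of(cam,'bundle')[:1]:
        P=cloud(cam,m['region'],d);P=P[(P[:,2]<.09)&(P[:,2]>.0)]
        u=(P[:,:2]-t[:2])@[.5,.866]
        print(cam,[(round(a,2),len(q),round(float(np.percentile(q,70)),4)) for a in np.arange(0,.16,.02) for q in [P[(u>=a)&(u<a+.02),2]] if len(q)>5], 'front',np.percentile(u,99))
    m=masks_of(cam,'press')
    A=cloud(cam,np.ones(d.shape,bool),d)
    A=A[(abs(A[:,0]-.58)<.11)&(abs(A[:,1]-.357)<.11)]
    for lo,hi in [(.114,.127),(.012,.020),(.178,.195)]:
        Q=A[(A[:,2]>lo)&(A[:,2]<hi)]
        print(lo,len(Q),np.median(Q,0) if len(Q) else '',rect(Q) if len(Q)>5 else '')
    K=A[(A[:,2]>.17)]; print('knobtop',np.percentile(K[:,2],[50,80,95]),K.mean(0))
    # stop & guides top in press frame
    c,sn=np.cos(np.pi/6),np.sin(np.pi/6); r=A[:,:2]-[.58,.357]; X=r@[c,sn];Y=r@[-sn,c]
    k=(A[:,2]>.035)&(A[:,2]<.045)&(X>.06);print('stop',k.sum(),np.percentile(X[k],[2,50,98]) if k.sum() else '',np.percentile(Y[k],[2,50,98]) if k.sum() else '')
    k=(A[:,2]>.022)&(A[:,2]<.031)&(X>0)&(X<.07)
    for sg in (1,-1):
        kk=k&(Y*sg>.03); print('guide',sg,kk.sum(),np.percentile(Y[kk],[5,50,95]) if kk.sum() else '', np.polyfit(X[kk],Y[kk],1) if kk.sum()>5 else '')
```

```text
[0.3923 0.1321 0.0207] 149.75595693098444 0.7600299540531055 44.95134651660919 [ 0.4654  0.2055 -1.2308] [-0.0211  0.0714 -0.0434]
scene [(np.float64(0.0), 29, 0.064), (np.float64(0.02), 161, 0.0646), (np.float64(0.04), 163, 0.0642), (np.float64(0.06), 163, 0.0646), (np.float64(0.08), 162, 0.0638), (np.float64(0.1), 164, 0.0644), (np.float64(0.12), 158, 0.0635)] front 0.13804647774652873
0.114 395 [0.5632 0.3828 0.121 ] (array([578.5, 359.4]), array([ 38.3, 149.2]), 30.3)
0.012 1008 [0.5916 0.3891 0.0149] (array([602.5, 371.5]), array([144.5, 149.5]), 28.4)
0.178 158 [0.576  0.3608 0.1868] (array([578.2, 359.7]), array([36.9, 37.6]), 48.0)
knobtop [0.1862 0.1884 0.1901] [0.5757 0.3611 0.1846]
stop 57 [0.0799 0.082  0.0862] [-0.0347  0.0032  0.0368]
guide 1 39 [0.0392 0.0427 0.0688] [-0.3291  0.059 ]
guide -1 15 [-0.0431 -0.0416 -0.0382] [-0.0624 -0.0375]
top [(np.float64(0.04), 71, 0.0627), (np.float64(0.06), 158, 0.0634), (np.float64(0.08), 155, 0.0629), (np.float64(0.1), 156, 0.0626), (np.float64(0.12), 126, 0.0621)] front 0.1360545470949068
0.114 481 [0.5782 0.3444 0.121 ] (array([579.8, 357.3]), array([ 37.8, 151.8]), 28.6)
0.012 820 [0.6172 0.3696 0.015 ] (array([604.1, 370.4]), array([143.9, 148.7]), 29.1)
0.178 160 [0.5804 0.3561 0.1867] (array([580.6, 357.8]), array([37.7, 36. ]), 33.3)
knobtop [0.1863 0.1882 0.1896] [0.5794 0.356  0.1853]
stop 57 [0.08   0.0828 0.0868] [-0.0374 -0.0015  0.0338]
guide 1 17 [0.0384 0.0411 0.052 ] [-0.2816  0.0566]
guide -1 14 [-0.0448 -0.043  -0.0404] [-0.0213 -0.0416]
```

The bundle hangs level (top at 63–64 mm all along), and its underside is at TCP z + 19.5 mm. Press refined to (0.5793, 0.3582) with yaw 29.5°. Next I plan the move to pre-insert.

Run:
```python
from h import *
c,s=np.cos(np.radians(29.5)),np.sin(np.radians(29.5))
f=lambda x,z:(.5793+x*c,.3582+x*s,z,119.5)
plan(f(-.1995,.0207),f(-.1995,.0))
```

```text
4 -0.0296 0.0131 -0.0003 0.1320; -0.0276 0.0169 -0.0003 0.1320; -0.0251 0.0204 -0.0003 0.1320; -0.0222 0.0235 -0.0003 0.1320
1 0.0000 0.0000 0.0207 -0.0000
```

Emit:
{"method": "servo_tool", "body": {"increments": "-0.015 0.006 0 0.066; -0.0145 0.0075 0 0.066; -0.014 0.0085 0 0.066; -0.0135 0.009 0 0.066; -0.013 0.01 0 0.066"}}

```text
time_s: 14.4
tcp_pos: [0.4022, 0.2128, 0.0194]
tool_rot: [1.092, -2.945, 0.001]
ft_force: [-0.1, 0.6, -2.1]
width: 0.761
gripper_force: 44.9
```

Emit:
{"method": "servo_tool", "body": {"increments": "-0.012 0.0105 0 0.066; -0.0115 0.0115 0 0.066; -0.0105 0.012 0 0.066; 0 0 0 0; 0 0 0 0"}}

```text
time_s: 14.9
tcp_pos: [0.4084, 0.2596, 0.0193]
tool_rot: [0.801, -3.036, 0.002]
ft_force: [-0.1, 0.1, -2.2]
width: 0.759
gripper_force: 45.0
```

Run:
```python
from h import *
np.set_printoptions(precision=4,suppress=True)
t,hd=pose();print(t,hd,get_state()['q'])
a=np.radians(29.5);ex=np.array([np.cos(a),np.sin(a)]);ey=np.array([-ex[1],ex[0]])
print('press xy of tcp',(t[:2]-[.5793,.3582])@ex,(t[:2]-[.5793,.3582])@ey)
for cam in ['scene','top']:
    im,d=snapshot(cam);cv2.imwrite(f'pics/{cam}2.png',im[:,:,::-1])
    for m in masks_of(cam,'bundle')[:1]:
        P=cloud(cam,m['region'],d);P=P[abs(P[:,2]-.064)<.006];r=P[:,:2]-[.5793,.3582];print(cam,len(P),rect(P),np.percentile(r@ex,[1,99]),np.percentile(r@ey,[1.5,50,98.5]))
```

```text
[0.4084 0.2596 0.0193] 119.55866571857575 [ 0.9025  0.3643 -0.5535 -0.0004 -0.6549 -1.9571]
press xy of tcp -0.19726279855570042 -0.0016774221253502142
scene 662 (array([471.9, 298.8]), array([124.9,  66.8]), 29.5) [-0.181  -0.0618] [-0.03    0.0003  0.0326]
top 470 (array([490.1, 305.4]), array([84.8, 64.7]), 30.9) [-0.142  -0.0621] [-0.0333 -0.0072  0.0294]
```

Aligned: bundle at 29.5°, centred within about 2 mm, front end at press x≈−60 mm. I lower it and slide it in slowly, watching the forces.

Emit:
{"method": "servo_tool", "body": {"increments": "0 0.001 0.01 0; 0 0 0.0095 0; 0 0 0 0"}}

```text
time_s: 15.4
tcp_pos: [0.4075, 0.2597, -0.0013]
tool_rot: [0.798, -3.035, 0.003]
ft_force: [-0.2, -0.3, -1.8]
width: 0.759
gripper_force: 45.0
```

Emit:
{"method": "servo_tool", "body": {"increments": "-0.01 0 0 0; -0.01 0 0 0; -0.01 0 0 0; -0.01 0 0 0; 0 0 0 0"}}

```text
time_s: 15.9
tcp_pos: [0.4452, 0.2821, 0.0007]
tool_rot: [-0.799, 3.036, 0.002]
ft_force: [-0.2, 0.2, -2.2]
width: 0.758
gripper_force: 45.0
```

Emit:
{"method": "servo_tool", "body": {"increments": "-0.01 0 0 0; -0.01 0 0 0; -0.01 0 0 0; 0 0 0 0"}}

```text
time_s: 16.3
tcp_pos: [0.4711, 0.2967, 0.0006]
tool_rot: [-0.799, 3.036, 0.001]
ft_force: [-0.2, 0.6, -0.9]
width: 0.759
gripper_force: 45.0
```

Emit:
{"method": "servo_tool", "body": {"increments": "-0.01 0 0 0; -0.01 0 0 0; -0.01 0 0 0; -0.01 0 0 0; 0 0 0 0"}}

```text
time_s: 16.8
tcp_pos: [0.5059, 0.3162, 0.0005]
tool_rot: [-0.799, 3.037, 0.001]
ft_force: [0.0, -0.0, -2.0]
width: 0.758
gripper_force: 45.0
```

Emit:
{"method": "servo_tool", "body": {"increments": "-0.007 0 0 0; -0.007 0 0 0; 0 0 0 0"}}

```text
time_s: 17.1
tcp_pos: [0.5175, 0.3227, 0.0006]
tool_rot: [-0.8, 3.037, 0.001]
ft_force: [0.3, 0.2, -2.0]
width: 0.761
gripper_force: 45.0
```

Run:
```python
from h import *
np.set_printoptions(precision=4,suppress=True)
t,hd=pose();print(t,hd,get_state()['ft_force'])
a=np.radians(29.5);ex=np.array([np.cos(a),np.sin(a)]);ey=np.array([-ex[1],ex[0]])
print('press xy of tcp',(t[:2]-[.5793,.3582])@ex,(t[:2]-[.5793,.3582])@ey)
ims=[]
for cam in ['scene','top']:
    im,d=snapshot(cam);ims.append(cv2.resize(im[120:270,130:290,::-1],(400,375)))
    for m in masks_of(cam,'bundle')[:1]:
        P=cloud(cam,m['region'],d);P=P[abs(P[:,2]-.042)<.012];r=P[:,:2]-[.5793,.3582];print(cam,len(P),np.percentile(r@ex,[1,99]),np.percentile(r@ey,[1.5,50,98.5]),np.percentile(P[:,2],[10,50,90]))
cv2.imwrite('pics/ins.png',np.hstack(ims))
```

```text
[0.5175 0.3227 0.0006] 119.49928632069133 [ 0.3486  0.1614 -2.0224]
press xy of tcp -0.07127651623986324 -0.00040754798312782337
scene 159 [-0.0028  0.0649] [-0.0268  0.006   0.0353] [0.0387 0.0423 0.045 ]
top 99 [0.0381 0.065 ] [-0.0316 -0.0155  0.0227] [0.0395 0.0419 0.0445]
```

View pics/ins.png

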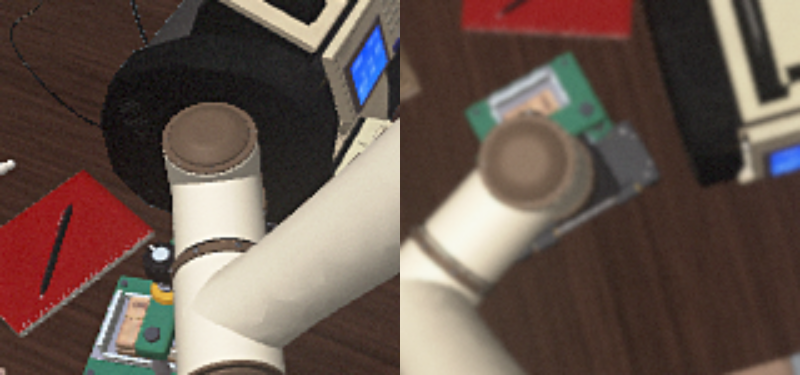

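Left crop: the bundle's front is seen past the crosshead at (130,325), straight between the guides. Depth puts it at press x≈65–66 mm with the stop at 80. I go on in small steps, lower it onto the bed, and feel for the stop.

Emit:
{"method": "servo_tool", "body": {"increments": "-0.004 0 0 0; -0.004 0 0 0; 0 0 0.002 0; 0 0 0.001 0; 0 0 0 0"}}

```text
time_s: 17.8
tcp_pos: [0.5232, 0.3258, -0.0029]
tool_rot: [0.799, -3.037, 0.001]
ft_force: [-0.1, -1.0, -2.4]
width: 0.759
gripper_force: 45.0
```

Emit:
{"method": "servo_tool", "body": {"increments": "-0.001 0 0 0; -0.001 0 0 0; 0 0 0 0"}}

```text
time_s: 18.1
tcp_pos: [0.5254, 0.3271, -0.0025]
tool_rot: [-0.8, 3.038, 0.0]
ft_force: [-0.1, 0.4, -1.9]
width: 0.759
gripper_force: 45.0
```

Emit:
{"method": "servo_tool", "body": {"increments": "-0.001 0 0 0; -0.001 0 0 0; 0 0 0 0"}}

```text
time_s: 18.4
tcp_pos: [0.527, 0.328, -0.0026]
tool_rot: [0.8, -3.038, 0.0]
ft_force: [0.4, -1.0, -1.9]
width: 0.762
gripper_force: 45.0
```

Emit:
{"method": "servo_tool", "body": {"increments": "-0.001 0 0 0; 0 0 0 0"}}

```text
time_s: 18.6
tcp_pos: [0.527, 0.3279, -0.0029]
tool_rot: [0.799, -3.036, 0.001]
ft_force: [-3.2, -1.2, -0.8]
width: 0.755
gripper_force: 45.0
```

Emit:
{"method": "servo_tool", "body": {"increments": "-0.001 0 0 0; 0 0 0 0"}}

```text
time_s: 18.8
tcp_pos: [0.527, 0.3279, -0.0031]
tool_rot: [0.798, -3.034, 0.002]
ft_force: [-5.7, -1.8, -0.5]
width: 0.763
gripper_force: 45.0
```

Run:
```python
from h import *
np.set_printoptions(precision=4,suppress=True)
t,hd=pose();print(t,hd,get_state()['ft_force'])
a=np.radians(29.5);ex=np.array([np.cos(a),np.sin(a)]);ey=np.array([-ex[1],ex[0]])
print('press xy of tcp',(t[:2]-[.5793,.3582])@ex,(t[:2]-[.5793,.3582])@ey)
for cam in ['scene','top']:
    im,d=snapshot(cam)
    A=cloud(cam,np.ones(d.shape,bool),d);r=A[:,:2]-[.5793,.3582];X=r@ex;Y=r@ey
    for y0 in (-.025,0,.025):
        k=(abs(Y-y0)<.012)&(X>.03)&(X<.1)&(A[:,2]>.0)&(A[:,2]<.06); o=np.argsort(X[k]);print(cam,y0,' '.join('%d/%d'%(1e3*a,1e3*b) for a,b in zip(X[k][o],A[k,2][o]))[:420])
```

```text
[ 0.527   0.3279 -0.0031] 119.47983880919753 [-5.7477 -1.8414 -0.5023]
press xy of tcp -0.06046148595102843 -0.0006207246315143682
scene -0.025 43/39 43/41 44/40 44/42 46/38 46/41 46/38 47/37 48/42 48/38 49/42 49/39 49/42 51/41 52/36 52/39 52/36 52/41 53/39 53/43 54/38 55/38 55/40 55/39 56/41 57/40 57/40 57/37 58/40 59/39 59/41 59/42 60/39 60/39 62/41 62/37 62/36 63/38 63/41 63/41 64/40 66/36 67/38 67/35 67/40 67/39 67/42 68/41 69/39 70/39 70/40 70/41 72/40 72/42 72/36 75/37 75/36 75/38 77/35 78/34 79/37 79/40 79/35 80/32 80/43 80/33 80/36 80/39 80/31 80/35 
scene 0 43/41 44/40 44/41 45/39 45/40 46/36 46/41 46/38 47/41 48/39 48/38 48/35 48/39 49/38 50/39 50/38 50/41 50/40 51/42 51/37 52/37 52/42 53/38 53/40 53/40 53/37 54/40 55/38 56/38 56/41 56/40 56/37 57/40 57/40 57/37 58/41 58/39 58/42 59/38 59/41 60/42 60/36 60/38 61/41 62/39 62/35 63/41 63/38 64/40 64/36 64/38 65/41 66/36 66/41 66/36 66/38 67/37 68/40 68/37 68/38 68/37 69/40 69/40 70/36 71/36 71/37 71/39 72/39 72/38 72/40 
scene 0.025 31/18 33/21 39/23 41/29 42/23 43/38 43/40 44/38 44/41 45/27 45/30 45/41 45/23 45/41 46/42 46/3
[... 716 characters left out ...]
65/38 66/18 66/11 66/40 66/37 67/41 67/39 
top 0 59/38 61/41 61/34 63/39 65/34 65/38 66/38 67/39 68/37 69/38 69/36 70/40 70/38 70/40 71/38 72/38 73/41 73/36 73/32 74/35 74/39 74/40 74/36 75/40 75/34 76/38 76/35 77/36 80/28 80/43 80/30 80/44 80/25 81/37 81/34 81/31 81/34 81/42 81/25 81/30 81/36 81/36 82/43 82/25 82/44 83/38 83/39 83/42 84/39 85/38 85/42 85/39 85/39 86/39 86/38 93/17 94/17 94/15 95/19 95/14 95/15 96/17 97/17 97/12 97/15 99/12 99/12 99/11
top 0.025 73/41 76/39 77/36 80/41 80/32 80/27 80/30 81/39 81/31 81/36 81/41 81/30 82/32 82/23 82/39 82/35 83/37 83/39 83/37 84/40 84/40 84/40 84/41 85/40 86/42 86/38 87/36 93/17 94/16 94/15 95/16 96/13 96/16 96/14 97/13 97/14 97/16 98/13 99/11
```

Stop felt: about 6 N back along the press axis, and the bundle surface runs up to the stop at 80 mm with its top at about 39–40 mm. I release, back off and rise, pre-turning the wrist so the knob can be turned in one grasp.

Emit:
{"method": "servo_tool", "body": {"increments": "0 0 0 0; 0 0 0 0; 0 0 0 0; 0 0 0 0; 0 0 0 0", "hand": 0.087}}

```text
time_s: 19.4
tcp_pos: [0.5291, 0.3292, -0.0023]
tool_rot: [-0.8, 3.037, 0.001]
ft_force: [-0.2, -0.1, -0.2]
width: 0.992
gripper_force: 0.0
```

Emit:
{"method": "servo_tool", "body": {"increments": "0.005 0 0 0; 0.015 0 0 0; 0.01 0 -0.02 0; 0 0 -0.04 0; 0 0 -0.045 0"}}

```text
time_s: 19.9
tcp_pos: [0.5012, 0.313, 0.1023]
tool_rot: [0.799, -3.035, 0.003]
ft_force: [0.8, 1.0, 0.1]
width: 1.001
gripper_force: 0.0
```

Emit:
{"method": "servo_tool", "body": {"increments": "0 0 -0.045 0; 0 0 -0.045 0; 0 0 -0.02 0; 0 0 0 -0.14; 0 0 0 -0.14"}}

```text
time_s: 20.4
tcp_pos: [0.5024, 0.3143, 0.2137]
tool_rot: [-1.223, 2.891, 0.002]
ft_force: [1.0, 0.3, -1.0]
width: 0.999
gripper_force: 0.0
```

Emit:
{"method": "servo_tool", "body": {"increments": "0 0 0 -0.148; 0 0 0 -0.148; 0 0 0 -0.148; 0 0 0 -0.148; 0 0 0 -0.148"}}

```text
time_s: 20.9
tcp_pos: [0.5021, 0.3139, 0.2123]
tool_rot: [2.188, -2.254, -0.0]
ft_force: [-0.1, 0.6, -0.2]
width: 0.999
gripper_force: 0.0
```

Emit:
{"method": "servo_tool", "body": {"increments": "0 0 0 -0.148; 0 0 0 -0.148; 0 0 0 -0.148; 0 0 0 -0.148; 0 0 0 -0.148"}}

```text
time_s: 21.4
tcp_pos: [0.5022, 0.3139, 0.2123]
tool_rot: [2.855, -1.311, -0.0]
ft_force: [-0.7, 0.1, 0.4]
width: 0.998
gripper_force: 0.0
```

Emit:
{"method": "servo_tool", "body": {"increments": "0 0 0 -0.148; 0 0 0 -0.148; 0 0 0 -0.148; 0 0 0 -0.148; 0 0 0 -0.148"}}

```text
time_s: 21.9
tcp_pos: [0.5021, 0.3139, 0.2123]
tool_rot: [3.136, -0.19, -0.001]
ft_force: [-1.0, 0.0, 0.3]
width: 1.0
gripper_force: 0.0
```

Emit:
{"method": "servo_tool", "body": {"increments": "0 0 0 -0.148; 0 0 0 -0.148; 0 0 0 -0.148; 0 0 0 0; 0 0 0 0"}}

```text
time_s: 22.4
tcp_pos: [0.5023, 0.314, 0.2124]
tool_rot: [3.103, 0.491, -0.0]
ft_force: [0.0, -0.6, 0.1]
width: 0.999
gripper_force: 0.0
```

Run:
```python
from h import *
np.set_printoptions(precision=4,suppress=True)
t,hd=pose();print(t,hd,get_state()['q'],get_state()['ft_force'])
a=np.radians(29.5);ex=np.array([np.cos(a),np.sin(a)]);ey=np.array([-ex[1],ex[0]])
for cam in ['scene','top','wrist']:
    im,d=snapshot(cam);cv2.imwrite(f'pics/{cam}3.png',im[:,:,::-1])
    A=cloud(cam,np.ones(d.shape,bool),d)
    A=A[(A[:,0]>.53)&(A[:,0]<.63)&(abs(A[:,1]-.357)<.05)&(A[:,2]>.16)&(A[:,2]<.2)]
    print(cam,'knob',len(A),rect(A) if len(A)>8 else '',np.percentile(A[:,2],[50,80]) if len(A) else '')
    for m in masks_of(cam,'bundle')[:1]:
        P=cloud(cam,m['region'],d);P=P[abs(P[:,2]-.04)<.006];r=P[:,:2]-[.5793,.3582]
        if len(P)>9:print(m['conf'],rect(P),np.percentile(r@ex,[1,99]),np.percentile(r@ey,[2,98]))
    for m in landmark_of(cam,'knob_grip')[:1]: print(m['conf'],on_z(cam,m['uv'],.172))
print('plan');plan((.5795,.358,.22,hd))
```

```text
[0.5023 0.314  0.2124] -72.0020194662997 [ 0.8318  0.3179 -0.0476 -0.0001 -1.2055  1.0531] [ 0.0176 -0.6209  0.1488]
scene knob 161 (array([577.4, 364.9]), array([39.4, 27.5]), 13.1) [0.1835 0.1873]
0.94 (array([578.7, 359.8]), array([151.8,  67.7]), 30.7) [-0.0745  0.0743] [-0.0303  0.0332]
0.46 [0.5854 0.363  0.172 ]
top knob 0  
0.62 (array([593.9, 344.7]), array([141.3,  31.2]), 28.6) [-0.0644  0.0757] [-0.0325 -0.0046]
0.42 [ 0.4757 -0.0506  0.172 ]
wrist knob 2111 (array([580.4, 356.2]), array([37.9, 38.8]), 18.1) [0.1872 0.1882]
0.96 (array([580.4, 357.2]), array([152.6,  66.1]), 30.6) [-0.0747  0.0756] [-0.0333  0.0298]
0.95 [0.5807 0.3558 0.172 ]
plan
3 0.0289 -0.0059 -0.0025 0.0009; 0.0289 -0.0059 -0.0025 0.0009; 0.0289 -0.0059 -0.0025 0.0009
```

The bundle shows home and straight: centre at about press (0.5, 0), angle 30.6°. The wrist camera puts the knob at (0.580, 0.3565) with its top at 187 mm. I move over it and descend in stages.

Emit:
{"method": "servo_tool", "body": {"increments": "0.029 -0.006 0 0; 0.029 -0.006 0 0; 0.029 -0.006 0 0; 0 0 0 0; 0 0 0 0"}}

```text
time_s: 23.35
tcp_pos: [0.5796, 0.3583, 0.2113]
tool_rot: [3.101, 0.495, -0.002]
ft_force: [-0.8, 0.4, -0.7]
width: 0.999
gripper_force: 0.0
```

Run:
```python
from h import *
np.set_printoptions(precision=4,suppress=True)
t,hd=pose();print(t,hd)
im,d=snapshot('wrist')
A=cloud('wrist',np.ones(d.shape,bool),d)
A=A[(A[:,0]>.53)&(A[:,0]<.63)&(abs(A[:,1]-.357)<.05)&(A[:,2]>.17)&(A[:,2]<.2)]
print('knob',len(A),rect(A) if len(A)>8 else '')
plan((.580,.3567,.14,hd))
```

```text
[0.5796 0.3583 0.2113] -71.85401387023005
knob 1701 (array([580.3, 356.3]), array([37.8, 39.1]), 89.5)
2 0.0001 0.0008 0.0360 0.0001; 0.0001 0.0008 0.0360 0.0001
```

Emit:
{"method": "servo_tool", "body": {"increments": "0 0.001 0.02 0; 0 0.0005 0.02 0; 0 0 0.015 0; 0 0 0.012 0; 0 0 0 0"}}

```text
time_s: 23.9
tcp_pos: [0.5787, 0.3561, 0.144]
tool_rot: [3.101, 0.496, -0.005]
ft_force: [0.4, 0.1, -0.5]
width: 1.0
gripper_force: 0.0
```

Emit:
{"method": "servo_tool", "body": {"increments": "0 0 0.004 0; 0 0 0 0; 0 0 0 0; 0 0 0 0; 0 0 0 0", "hand": 0.03, "newtons": 40}}

```text
time_s: 24.4
tcp_pos: [0.5803, 0.3572, 0.1419]
tool_rot: [-3.102, -0.496, -0.001]
ft_force: [-0.1, 0.4, 0.3]
width: 0.632
gripper_force: 0.0
```

Emit:
{"method": "servo_tool", "body": {"increments": "0 0 0 0; 0 0 0 0; 0 0 0 0; 0 0 0 0; 0 0 0 0"}}

```text
time_s: 24.9
tcp_pos: [0.5801, 0.357, 0.1415]
tool_rot: [-3.102, -0.496, -0.0]
ft_force: [-0.6, -0.6, 0.7]
width: 0.45
gripper_force: 40.0
```

Run:
```python
from h import *
np.set_printoptions(precision=4,suppress=True)
s=get_state();print(pose(),s['q'],s['width'],s['gripper_force'],s['ft_force'],s['moment'])
```

```text
(array([0.5801, 0.357 , 0.1415]), np.float64(-71.82321947302232)) [ 0.7885  0.5164  0.0853  0.0001 -1.1396  1.0995] 0.44998513796106615 40.00007629394531 [-0.6013 -0.55    0.7422] [-0.1076  0.1803  0.0142]
```

Knob gripped (39 mm, 40 N). I turn it clockwise, sinking 3.82 mm per rad with it.

Emit:
{"method": "servo_tool", "body": {"increments": "0 0 0.0005 0.12; 0 0 0.0005 0.12; 0 0 0.0004 0.12; 0 0 0.0005 0.12; 0 0 0.0004 0.12"}}

```text
time_s: 25.4
tcp_pos: [0.5801, 0.3575, 0.1393]
tool_rot: [-3.109, 0.449, -0.001]
ft_force: [0.2, 0.9, -0.3]
width: 0.445
gripper_force: 40.0
```

Emit:
{"method": "servo_tool", "body": {"increments": "0 0 0.0005 0.12; 0 0 0.0005 0.12; 0 0 0.0004 0.12; 0 0 0.0005 0.12; 0 0 0.0004 0.12"}}

```text
time_s: 25.9
tcp_pos: [0.5803, 0.3579, 0.137]
tool_rot: [-2.836, 1.347, -0.001]
ft_force: [1.2, 1.3, -0.1]
width: 0.45
gripper_force: 40.0
```

Run:
```python
from h import *
np.set_printoptions(precision=4,suppress=True)
s=get_state();print(pose(),s['q'],s['width'],s['gripper_force'],s['ft_force'],s['moment'])
```

```text
(array([0.5803, 0.3579, 0.137 ]), np.float64(-140.80771929450896)) [ 0.789   0.52    0.0798 -0.0002 -1.1289 -0.1049] 0.450281734346241 39.993680119514465 [ 1.1606  1.2679 -0.0639] [0.4746 0.02   0.1541]
```

Emit:
{"method": "servo_tool", "body": {"increments": "0 0 0.0005 0.12; 0 0 0.0005 0.12; 0 0 0.0004 0.12; 0 0 0.0005 0.12; 0 0 0.0004 0.12"}}

```text
time_s: 26.4
tcp_pos: [0.5807, 0.358, 0.1346]
tool_rot: [-2.311, 2.125, -0.0]
ft_force: [1.4, 1.9, -0.2]
width: 0.449
gripper_force: 40.0
```

Emit:
{"method": "servo_tool", "body": {"increments": "0 0 0.0005 0.12; 0 0 0.0005 0.12; 0 0 0.0004 0.12; 0 0 0.0005 0.12; 0 0 0.0004 0.12"}}

```text
time_s: 26.9
tcp_pos: [0.5812, 0.358, 0.1325]
tool_rot: [-1.58, 2.712, 0.001]
ft_force: [2.5, 2.8, -0.7]
width: 0.451
gripper_force: 40.0
```

Emit:
{"method": "servo_tool", "body": {"increments": "0 0 0.0005 0.12; 0 0 0.0005 0.12; 0 0 0.0004 0.12; 0 0 0.0005 0.12; 0 0 0.0004 0.12"}}

```text
time_s: 27.4
tcp_pos: [0.5815, 0.3577, 0.1302]
tool_rot: [-0.708, 3.057, 0.001]
ft_force: [2.9, -0.3, -1.0]
width: 0.449
gripper_force: 40.0
```

Run:
```python
from h import *
np.set_printoptions(precision=4,suppress=True)
s=get_state();print(pose(),s['q'],s['width'],s['gripper_force'],s['ft_force'],s['moment'])
im,d=snapshot('scene');cv2.imwrite('pics/k.png',cv2.resize(im[190:290,140:240,::-1],(600,600)))
```

```text
(array([0.5815, 0.3577, 0.1302]), np.float64(116.06190043347596)) [ 0.7883  0.5257  0.0712  0.0012 -1.1131 -1.9048] 0.4492413881429128 39.99318480491638 [ 2.8536 -0.3121 -0.9829] [ 0.182  -0.9503  0.2137]
```

Emit:
{"method": "servo_tool", "body": {"increments": "0 0 0.0005 0.12; 0 0 0.0005 0.12; 0 0 0.0004 0.12; 0 0 0.0005 0.12; 0 0 0.0004 0.12"}}

```text
time_s: 27.95
tcp_pos: [0.5815, 0.3572, 0.1279]
tool_rot: [0.224, 3.131, 0.001]
ft_force: [3.6, -0.5, -0.9]
width: 0.449
gripper_force: 40.0
```

Emit:
{"method": "servo_tool", "body": {"increments": "0 0 0.0005 0.12; 0 0 0 0; 0 0 0 0"}}

```text
time_s: 28.25
tcp_pos: [0.5814, 0.3572, 0.1275]
tool_rot: [0.404, 3.113, 0.002]
ft_force: [5.3, 0.2, -1.5]
width: 0.452
gripper_force: 40.0
```

Run:
```python
from h import *
np.set_printoptions(precision=4,suppress=True)
s=get_state();print(pose(),s['q'],s['width'],s['ft_force'],s['moment'])
```

```text
(array([0.5814, 0.3572, 0.1275]), np.float64(75.22921706922185)) [ 0.7879  0.5277  0.0675  0.0013 -1.1082 -2.617 ] 0.4515240016895305 [ 5.2901  0.1509 -1.4794] [-0.1531 -1.5984 -0.0542]
```

Emit:
{"method": "servo_tool", "body": {"increments": "0 0 0 0; 0 0 0 0; 0 0 0 0; 0 0 0 0; 0 0 0 0", "hand": 0.087}}

```text
time_s: 28.75
tcp_pos: [0.5797, 0.357, 0.1271]
tool_rot: [-0.408, -3.115, 0.0]
ft_force: [0.1, -0.1, 0.4]
width: 0.815
gripper_force: 0.0
```

Emit:
{"method": "servo_tool", "body": {"increments": "0 0 0 0; 0 0 -0.03 0; 0 0 -0.04 0; 0 0 -0.04 0; 0 0 0 0"}}

```text
time_s: 29.25
tcp_pos: [0.583, 0.3586, 0.2452]
tool_rot: [0.406, 3.105, 0.014]
ft_force: [0.8, -0.0, 0.3]
width: 1.0
gripper_force: 0.0
```

Emit:
{"method": "servo_tool", "body": {"increments": "0.045 0 0 0; 0.045 0 0 0; 0.045 0 0 0; 0.03 0 0 0; 0 0 0 0"}}

```text
time_s: 29.75
tcp_pos: [0.4176, 0.4003, 0.2377]
tool_rot: [-0.402, -3.115, -0.001]
ft_force: [0.0, 0.1, 0.5]
width: 1.0
gripper_force: 0.0
```

Run:
```python
from h import *
np.set_printoptions(precision=4,suppress=True)
print(pose())
a=np.radians(29.5);ex=np.array([np.cos(a),np.sin(a)]);ey=np.array([-ex[1],ex[0]])
for cam in ['scene','top','wrist']:
    im,d=snapshot(cam)
    if cam=='scene':cv2.imwrite('pics/end.png',cv2.resize(im[190:290,140:273,::-1],(798,600)))
    A=cloud(cam,np.ones(d.shape,bool),d);r=A[:,:2]-[.580,.357];K=A[(np.hypot(*r.T)<.014)&(A[:,2]>.14)&(A[:,2]<.2)]
    if len(K)>5:print(cam,'knob top',len(K),np.percentile(K[:,2],[50,80]))
    for m in masks_of(cam,'bundle')[:1]:
        P=cloud(cam,m['region'],d);P=P[abs(P[:,2]-.04)<.006];r=P[:,:2]-[.580,.3575]
        if len(P)>9:print(cam,m['conf'],rect(P),np.percentile(r@ex,[1,99]),np.percentile(r@ey,[2,98]))
```

```text
(array([0.4176, 0.4003, 0.2377]), np.float64(75.27963654976142))
scene knob top 58 [0.174  0.1751]
scene 0.78 (array([579.5, 363. ]), array([148.9,  60.9]), 30.9) [-0.0694  0.0762] [-0.0205  0.0349]
top knob top 87 [0.1732 0.1747]
top 0.98 (array([580.5, 358.2]), array([151.8,  66.1]), 30.5) [-0.0745  0.0754] [-0.0316  0.0311]
wrist 0.82 (array([552.3, 339.4]), array([87.8, 66.8]), 31.2) [-0.0768  0.0081] [-0.0351  0.0318]
```

View pics/end.png

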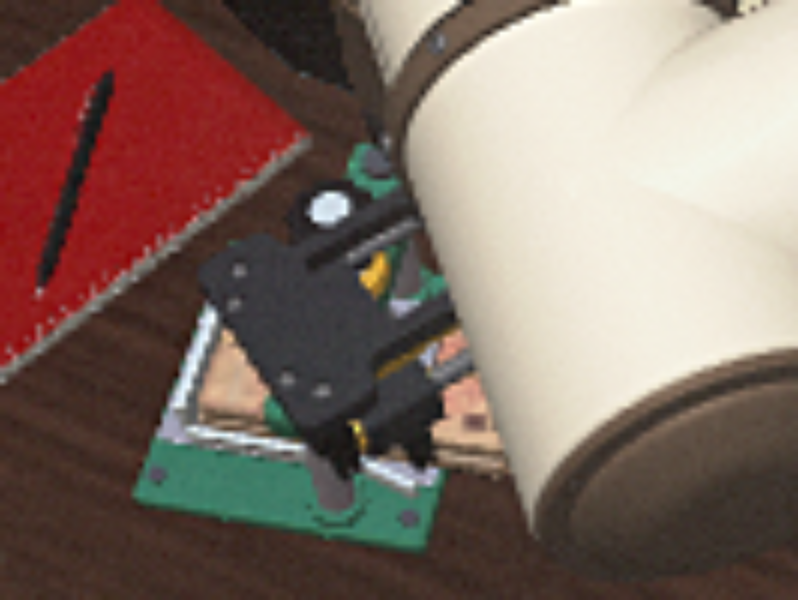

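The end crop shows the gripper hovering in the foreground, with the bundle clamped straight between the guides behind it (around (250,390)). I compare the knob's sink with the first depth images.

Run:
```python
from h import *
for cam in ['scene','top']:
    for d in (np.load(cam+'d.npy'),snapshot(cam)[1]):
        A=cloud(cam,np.ones(d.shape,bool),d);r=A[:,:2]-[.580,.357]
        for z0,z1,n,R in((.15,.2,'knob',.014),):
            K=A[(np.hypot(*r.T)<R)&(A[:,2]>z0)&(A[:,2]<z1)];print(cam,n,len(K),np.percentile(K[:,2],[30,50,80]),K[:,2].mean())
```

```text
scene knob 74 [0.18720122 0.18795622 0.18963547] 0.188225957816721
scene knob 45 [0.17333643 0.17401755 0.17521245] 0.17385945502113684
top knob 89 [0.18686844 0.18779116 0.18968325] 0.18783336794193675
top knob 86 [0.17232456 0.17326234 0.17491855] 0.17331018149793087
```

The knob sank 14.4 mm, about 3.75 rad, so it didn't slip. The final knob angle is about 3.9–4.65 rad, which presses the spring by 5–8 mm. I hand in.

```bash
python3 -c "
from bench import workorder
print(workorder.finish_job())"
```

```text
the job is handed in; nothing more can be done
None
```

The job is handed in, with no verdict returned: the bundle is home against the back stop and clamped, with the knob turned about 3.7 rad (spring pressed an estimated 5–8 mm), the arm clear of the press and the other things not touched.

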